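# Wiggle the logic probe out of its hooded case

## Robot

A 7-joint arm with a two-finger parallel gripper is mounted at the origin on the work surface. World frame = base frame: x ahead of the robot, y to its left, z up, the work surface at z = 0. Lengths are in m, angles in rad, forces in N, time in s.
With the tool pointing down it reaches from about 0.4 to 0.75 m from the base axis. Payload 19.5 kg.
Tool frame: the origin (TCP) lies at the very end of the fingers, on their centre line; the grasp point (between the pads) lies behind it (manip.grip_depth is the z of the grasp point in the tool frame, in m); z points along the fingers, y is the line along which they close (so a half turn about z gives the same grasp; the last joint's range is limited). The gripper opens to 85 mm and grips with 20 to 120 N. Pads are 22 mm wide; open, the fingers measure 114 mm over their backs; the gripper's body (76 mm by 85 mm) begins 54 mm behind the grasp point. The pads swing forward as they close: fully open they stand 13 mm farther back than shut.
Start: joints at [1.202, 0.707, -0.028, 1.485, 0.022, 0.951, -0.075], TCP at [0.185, -0.545, 0.231] pointing down, gripper open.
Joint ranges: [-2.71, 2.71], [-0.32, 2.16], [-1.57, 1.52], [0, 2.45], [-1.46, 4.6], [0, 2.02], [-2.83, 2.83]. Speed limits (rad/s): [1.89, 1.89, 2.57, 2.57, 3.01, 3.01, 3.01].

## Interface

Orientations are given as [roll, pitch, yaw] about the fixed x, y, z axes, in that order (R = Rz(yaw) Ry(pitch) Rx(roll)).
In Python, from rig import manip gives the robot as it stands.
- The arm moves only by the shell command python3 -m jog 'ROWS' [FORCE]. ROWS is text: rows parted by semicolons, each of 7 numbers parted by spaces: the turn, a rotation vector about the world's x, y, z in units of 6 degrees (1.0 is 6 degrees), then the shift along the world's x, y, z in cm, then the finger opening in cm, from 0 to 8.54. In form: rx ry rz x y z jaw; .... A call has 1 to 20 rows; each row shifts and turns the commanded pose from where the row before left it; what a row does not reach is not made up. A row lasts 1/12 s, in which the tool goes at most 41.7 mm and 7.16 degrees, less where a joint would pass 70% of its speed; a pose out of reach is approached as far as the arm can. A call is refused whole if a number of a shift passes 4.17 or a number of a turn 1, either way. A call with a gripper value outside its range is refused whole. The fingers move at their own pace and stop on an object; FORCE is the grip in N (left out, the last holds). Time passes only in rows, so rows that do not move let the fingers close. It gives the time, the measured TCP pose, the force, the opening and the grip force at its end, in the units of the state.
- manip.state(): the state, without advancing time (a new reading comes with each control period).
- manip.snapshot(name): name is "side" or "top"; returns a dict with "pixels" (400x640x3 uint8, red, green, blue), "range_z" (400x640 float32, m along the optical axis (not along the pixel's ray), 0 where there is no reading), "fx", "fy", "cx", "cy" (pixels), "dist" ([k1, k2, p1, p2, k3] as OpenCV has them; the pictures are not rectified), "rvec" (rotation vector, rad) and "tvec" (3), from world to camera coordinates, as OpenCV has them. Camera axes: x right, y down, z forward; pixel columns grow to the right and rows downward; lengths in m; the calibration is good to about 2 mm. A picture is of the moment at which its call begins.
- manip.sign_off(): hands the job in; it is judged then, once.
Trained networks look in a picture, given as the dict that the camera call returned (one of the last four; its "shot" number tells which), for a name from the list of things; names that differ only in an ending like _2 or _b are one class to them, and where a whole thing is asked for, a point or a joint stands for the part that bears it (a point fixed in the world has none). Each returns a list of dicts, best first, with "p" (0 to 1); they miss things now and then, are a little off and sometimes report something else, mostly with a low value. They report only what shows in the picture. A call takes as long as a camera call. They do not tell look-alikes from the thing itself.
- manip.search_frame(picture, thing): "bbox" ([left, top, right, bottom] in pixels, round what is visible of it).
The state is a dict: "clock": time; "joint_positions": joint angles; "joint_velocities": joint speeds; "joint_efforts": joint torques, N m; "position": TCP position; "tcp_rot": TCP orientation; "ft_force": force on the tool from outside, world axes, zero at the start; "wrist_torque": the same for the moment, N m; "gripper_width": opening from 0.0 (shut) to 1.0 (fully open); "gripper_force": force on a finger pad.
Only numpy, scipy, OpenCV 4.12 (cv2) and the standard library are available. Lean on these libraries where they do the work, as an engineer would, in place of code of your own. Each camera call takes 0.05 s, during which the arm holds its last target. There are 200 camera calls.

## Task

One of the two hooded grey cases on the mat holds the flat black logic probe, stuck tight in its padded cutout. Find it by lifting the hoods by their bar handles, and open its hood all the way; then work the probe out by its protruding end with small side-to-side wiggles, so that the padded block stays seated in the case instead of being dragged out with it. Lower the probe tip-down into the square metal caddy, without dropping it, leaving the round-handled driver in its case and the solder spool, battery and flux bottle where they stand.

Things in the scene. Friction and masses are not known exactly. Their poses are not given: they have to be found in the camera images.
- case_a: The grey case that holds the probe: base 170 (x) x 124 (y) x 42 mm, fixed; 116 mm high with the hood shut. Origin: centre of the underside. x points from the front (handle side, which looks to the right of the robot) to the hinge side, y along the hinge, z up. The open hood overhangs the probe: its rim plane passes 85 mm behind the probe, nearly parallel to it.
- handle_a (a point): Middle of the hood's bar handle on case_a: round steel bar, 10 mm thick, along the case's y, 70 mm free between its posts, 40 mm above the hood's top. Shut, it lies 65 mm in front of the case's origin (-x), 156 mm above the bench. It moves with the hood, on a circle of radius 188 mm about the hinge.
- hinge_a (a point): Middle of the hinge line of case_a (along the case's y), at the back edge of the base, 85 mm behind the case's origin (+x), 42 mm above the bench.
- hood_a (a joint): Hood of case_a, rad: 0 shut, grows as its front rises and swings back about the hinge, stop at 1.05 (open all the way). Stiff hinge: the hood stays at any angle; 2 to 4 N at the handle move it.
- cutout_a (a point): Middle of the mouth of the cutout in case_a's padded block. z: the cutout's axis, outwards, leaning 25 degrees from vertical to the front (-x of the case); y: the case's y. The block's top is 44 (x) x 60 (y) mm, square to z. The cutout is 40 mm wide along y: the 22 mm probe has 9 mm play each side; across x, sprung pads grip its broad faces. Moves with the block.
- socket_a (a joint): Padded block of case_a, m dragged out along the cutout's axis: 0 seated, 0.008 is too far, stop 0.025. Spring clips: 1 mm per 0.2 N beyond 0.8 N. A straight pull on the probe drags it with 4 to 5 N, too much; sliding the probe mainly sideways (along y, 12 mm side to side per 2 mm of pull) cuts the drag to a fraction. The pads let go after 28 mm.
- probe: Logic probe: flat black bar 14 (x) x 22 (y) mm, 75 mm long, with a 20 mm steel cone tip; 95 mm in all, 35 to 70 g. Origin: the end of the tip; z from the tip along the bar. At the start it stands tip-down in the cutout of case_a, z along the cutout's axis, y along the case's y, 47 mm standing out of the block; grip its 22 mm width, closing along y.
- probe_grip (a point): On the probe's axis, 73 mm from the tip end, about 25 mm above the block's face at the start: a good height to grip.
- case_b: The other case, same outside as case_a, same frame. Inside, in a like leaning block, stands the round-handled driver. Leave it shut or open as you like.
- driver: Short driver with a round black handle, 30 mm thick and 38 mm high, standing in case_b. Not wanted: leave it there. Origin: lower end of its shank.
- caddy: Square open metal caddy, fixed: 84 x 84 x 62 mm outside, walls and floor 4 mm. Origin: centre of its underside on the bench; z up.
- spool: Bystander: solder spool, 52 mm across, 38 mm high, upright. Origin: centre of the underside.
- cell: Bystander: small black battery, 48 x 26 x 17 mm. Origin: centre of the underside.
- flux: Bystander: white flux bottle, 36 mm across, 75 mm high. Origin: centre of the underside.
Not all that is in view belongs to the job. What is shaped like the case_a but purple is not meant. Of the things like the caddy, leave any that is green; of the rest the smaller one is meant.

How it is judged:
On the way, in this order (a step that is already met when the one before it is completed fails the run):
1. the hood of the case with the probe is open all the way (past 0.95 rad) (value of joint hood_a above 0.95 rad), for 0.2 s.
2. the probe has been drawn clear of the cutout, held by the fingers (z of probe in the frame of cutout_a above 0 m and contact force between the fingers and probe above 0.5 N), for 0.1 s.
At the end, for the whole second after the job is handed in: The probe stands tip-down in the caddy: its tip inside the walls and within 15 mm of the bench, its axis within 0.9 rad of upright, at rest and released; the padded block is seated in its case (within 8 mm) (x of probe in the frame of caddy between -0.04 and 0.04 m and y of probe in the frame of caddy between -0.04 and 0.04 m and height (world z) of probe below 0.015 m and angle between probe's own z axis and vertical below 0.9 rad and linear speed of probe below 0.02 m/s and contact force between the fingers and probe below 0.1 N and value of joint socket_a below 0.008 m); the robot touches nothing.
It fails at once if the padded block is dragged more than 8 mm out of its seat (value of joint socket_a above 0.008 m).
It fails at once if the probe is dropped (falls free faster than 0.8 m/s) (linear speed of probe above 0.8 m/s and contact force between the fingers and probe below 0.1 N).
It fails at once if the driver is taken out of its place (moved more than 25 mm) (distance of driver from where it was at the start of the episode above 0.025 m).
It fails at once if a bystander is pushed more than 40 mm (distance of any of spool, cell, flux from where it was at the start of the episode above 0.04 m).
It also fails if it takes over 72 s, if anything falls off the work surface, if the arm or the gripper's body presses on something with over 40 N, if the wrist force passes 120 N, or if a joint passes its speed limit or range.

## Working session

There is one attempt and no reset: what is moved stays moved. The work goes in short steps, Python scripts to look and compute and a shell command to move; the robot and the scene stay as the last step left them, time stands still between calls to the robot, and variables do not carry over. Pictures are saved under pics/ and viewed, at most 10 in all, crops included, and the job is handed in when it is done.

```bash
ls; mkdir -p pics; cat > h.py <<'E'
import numpy as np, cv2
from scipy.spatial.transform import Rotation as R
from rig import manip
def cloud(s):
    K=np.array([[s['fx'],0,s['cx']],[0,s['fy'],s['cy']],[0,0,1.]])
    v,u=np.mgrid[0:400,0:640]
    p=cv2.undistortPoints(np.stack([u,v],-1).reshape(-1,1,2).astype(np.float64),K,np.array(s['dist'],float)).reshape(400,640,2)
    z=s['range_z'][...,None].astype(float)
    c=np.concatenate([p*z,z],-1)
    Rm=cv2.Rodrigues(np.array(s['rvec'],float))[0]
    w=(c-np.array(s['tvec'],float).reshape(3))@Rm
    w[s['range_z']==0]=np.nan
    return w
def proj(s,P):
    K=np.array([[s['fx'],0,s['cx']],[0,s['fy'],s['cy']],[0,0,1.]])
    return cv2.projectPoints(np.array(P,float).reshape(-1,3),np.array(s['rvec'],float),np.array(s['tvec'],float),K,np.array(s['dist'],float))[0].reshape(-1,2)
def save(s,n): cv2.imwrite('pics/'+n,s['pixels'][...,::-1])
E
python3 - <<'E'
from h import *
print(manip.state(), manip.grip_depth)
im=[]
for c in ['side','top']:
    s=manip.snapshot(c); im.append(s['pixels']); save(s,c+'0.png')
    w=cloud(s); np.save(c+'0.npy',w)
    for t in ['case_a','handle_a','caddy','spool','cell','flux','probe','driver']:
        for d in manip.search_frame(s,t):
            b=np.array(d['bbox']); u,v=((b[:2]+b[2:])/2).astype(int)
            print(c,t,round(d['p'],2),b.astype(int),np.round(w[v,u],3))
E
```

```text
pics
{'clock': 0.0, 'joint_positions': array([ 1.20228023,  0.70707939, -0.02761033,  1.48498688,  0.02202353,
        0.95091925, -0.07552409]), 'joint_velocities': array([ 0.00196845,  0.00010006,  0.000441  , -0.00103227, -0.00155036,
       -0.00150383, -0.00076113]), 'joint_efforts': array([ 8.57422719e-05, -8.83207369e+01,  1.23450380e+00, -2.36166805e+01,
        1.68726122e-02,  6.55612865e-03, -9.02002466e-05]), 'position': array([ 0.18449731, -0.54431842,  0.23084395]), 'tcp_rot': array([-3.14050448e+00,  5.90768876e-05,  3.26800540e-01]), 'ft_force': array([ 0.27144329, -0.02320177, -0.05510223]), 'wrist_torque': array([-0.03309615, -0.01925889,  0.01691647]), 'gripper_force': 0.0, 'gripper_width': 0.9993384958258889} -0.0187
side case_a 0.82 [235 166 303 241] [0.59  0.087 0.118]
side case_a 0.78 [362 123 418 181] [ 0.185 -0.219  0.114]
side case_a 0.72 [270 256 304 294] [0.532 0.265 0.003]
side case_a 0.7 [255 133 316 180] [ 0.556 -0.175  0.121]
side case_a 0.69 [261 131 318 187] [ 0.545 -0.162  0.117]
side handle_a 0.69 [259 132 317 181] [ 0.549 -0.184  0.116]
side handl
[... 222 characters left out ...]
 0.66 [312 237 329 257] [0.44  0.188 0.037]
side flux 0.83 [241 254 260 280] [0.626 0.278 0.049]
top case_a 0.91 [392 118 476 197] [ 0.539 -0.199  0.118]
top case_a 0.71 [309 101 385 184] [0.586 0.034 0.117]
top case_a 0.58 [434 256 527 337] [ 0.176 -0.295  0.113]
top handle_a 0.79 [435 254 525 342] [ 0.171 -0.291  0.115]
top handle_a 0.74 [394 119 473 193] [ 0.545 -0.197  0.116]
top caddy 0.69 [163 143 219 197] [0.549 0.502 0.001]
top caddy 0.61 [242 159 272 191] [0.53  0.301 0.002]
top caddy 0.59 [173 216 210 247] [0.36  0.49  0.007]
top spool 0.77 [291 195 312 214] [0.43  0.166 0.037]
top cell 0.58 [376 126 383 134] [ 0.66  -0.068  0.019]
top flux 0.5 [267 126 275 147] [0.631 0.253 0.053]
```

```bash
python3 - <<'E'
import cv2
t=cv2.imread('pics/top0.png')[60:360,130:560]
cv2.imwrite('pics/top0c.png',cv2.resize(t,None,fx=1.85,fy=1.85))
t=cv2.imread('pics/side0.png')[90:390,200:480]
cv2.imwrite('pics/side0c.png',cv2.resize(t,None,fx=2,fy=2))
E
```

```text
(no output)
```

View pics/top0c.png

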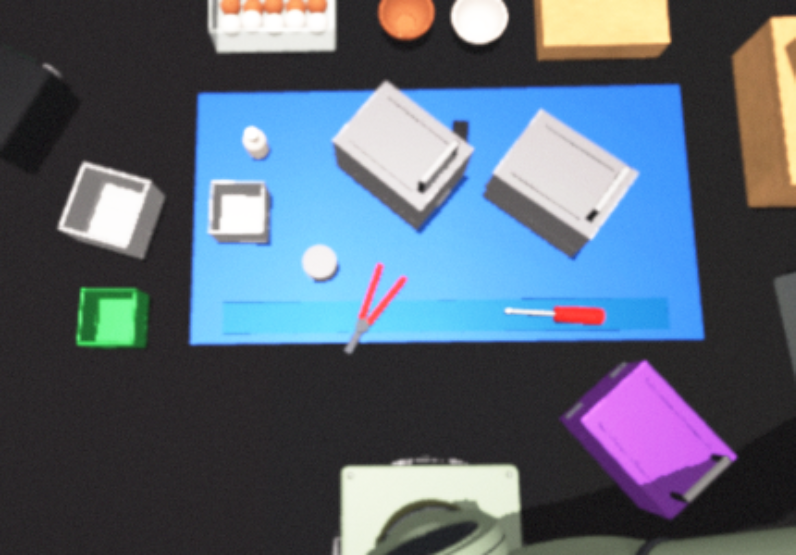

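View pics/side0c.png

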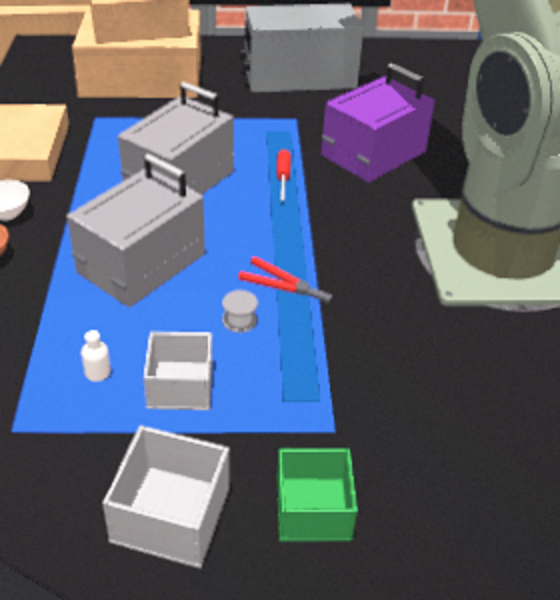

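The two grey cases on the mat are at full-image top pixels (347,142) and (432,158); the purple one at (480,297) is a decoy. The meant caddy is the small grey one on the mat at (257,175), since (190,170) is larger and (192,231) is green. Next I'll fit the poses.

```bash
cat >> h.py <<'E'
def rect(P):
    (c,sz,a)=cv2.minAreaRect((P[:,:2]*1000).astype(np.float32)); return np.round(np.array(c)/1000,4),np.round(sz,0),round(a,1)
E
python3 - <<'E'
from h import *
for c in ['top','side']:
    w=np.load(c+'0.npy')
    for n,cx,cy in [('L',.59,.06),('R',.54,-.18)]:
        m=(abs(w[...,0]-cx)<.13)&(abs(w[...,1]-cy)<.115)
        t=w[m&(w[...,2]>.110)&(w[...,2]<.124)]; h=w[m&(w[...,2]>.145)&(w[...,2]<.175)]
        print(c,n,'hood',len(t),rect(t),t[:,2].mean().round(4),'handle',len(h),rect(h), np.median(h,0).round(4))
    m=(abs(w[...,0]-.53)<.07)&(abs(w[...,1]-.295)<.07)&(w[...,2]>.052)&(w[...,2]<.07)
    print(c,'caddy',m.sum(),rect(w[m]))
    m=(abs(w[...,0]-.54)<.1)&(abs(w[...,1]-.49)<.1)&(w[...,2]>.052)&(w[...,2]<.1)
    print(c,'bigcaddy',m.sum(),rect(w[m]))
    for n,cx,cy in [('spool',.435,.175),('flux',.63,.265),('cell',.66,-.07)]:
        m=(abs(w[...,0]-cx)<.04)&(abs(w[...,1]-cy)<.04)&(w[...,2]>.012)&(w[...,2]<.09)
        if m.sum(): print(c,n,m.sum(),w[m].mean(0).round(3),w[m][:,2].max().round(3))
E
```

```text
top L hood 2509 (array([0.601 , 0.0323]), array([171., 125.]), 49.0) 0.1169 handle 124 (array([ 0.5587, -0.016 ]), array([10., 82.]), 48.4) [ 0.5565 -0.0153  0.1614]
top R hood 2661 (array([ 0.5673, -0.1838]), array([219., 126.]), 52.2) 0.118 handle 125 (array([ 0.5128, -0.2523]), array([10., 81.]), 52.5) [ 0.5108 -0.2507  0.1641]
top caddy 221 (array([0.5236, 0.2875]), array([84., 85.]), 88.9)
top bigcaddy 643 (array([0.5252, 0.4867]), array([111., 111.]), 73.0)
top spool 252 [0.442 0.162 0.038] 0.044
top flux 160 [0.633 0.262 0.049] 0.081
top cell 80 [ 0.663 -0.069  0.017] 0.023
side L hood 1427 (array([0.6005, 0.0351]), array([175., 130.]), 48.5) 0.1166 handle 88 (array([ 0.5582, -0.0106]), array([12., 85.]), 52.2) [ 0.5534 -0.0074  0.1602]
side R hood 980 (array([ 0.5519, -0.2006]), array([174., 130.]), 52.2) 0.1179 handle 72 (array([ 0.5125, -0.2504]), array([14., 85.]), 52.3) [ 0.5103 -0.2464  0.162 ]
side caddy 308 (array([0.5242, 0.2911]), array([87., 85.]), 89.5)
side bigcaddy 1186 (array([0.5245, 0.4892]), array([113., 111.]), 73.1)
side spool 219 [0.442 0.168 0.034] 0.042
side flux 251 [0.636 0.276 0.045] 0.078
```

```bash
python3 -m jog '0 0 1 1.87 2.65 .1 8.5;0 0 1 1.87 2.65 .1 8.5;0 0 1 1.87 2.65 .1 8.5;0 0 1 1.87 2.65 .1 8.5;0 0 1 1.87 2.65 .1 8.5;0 0 1 1.87 2.65 .1 8.5;0 0 1 1.87 2.65 .1 8.5;0 0 1 1.87 2.65 .1 8.5;0 0 1 1.87 2.65 .1 8.5;0 0 1 1.87 2.65 .1 8.5;0 0 1 1.87 2.65 .1 8.5;0 0 1 1.87 2.65 .1 8.5;0 0 1 1.87 2.65 .1 8.5;0 0 1 1.87 2.65 .1 8.5;0 0 1 1.87 2.65 .1 8.5;0 0 1 1.87 2.65 .1 8.5;0 0 1 1.87 2.65 .1 8.5;0 0 1 1.87 2.65 .1 8.5;0 0 1 1.87 2.65 .1 8.5;0 0 1 1.87 2.65 .1 8.5' 25
```

```text
clock: 2.57
position: [0.5593, -0.0132, 0.2514]
tcp_rot: [-3.141, 0.0, 2.426]
ft_force: [0.3, -0.6, -0.7]
gripper_width: 0.997
gripper_force: 0.0
```

```bash
python3 -m jog '0 0 0 0 0 -2.5 8.5;0 0 0 0 0 -3 8.5;0 0 0 0 0 -3 8.5;0 0 0 0 0 -2 8.5;0 0 0 0 0 -1 8.5;0 0 0 0 0 0 5;0 0 0 0 0 0 2;0 0 0 0 0 0 0;0 0 0 0 0 0 0;0 0 0 0 0 0 0;0 0 0 0 0 0 0;0 0 0 0 0 0 0;0 0 0 0 0 0 0' 30
```

```text
clock: 3.65
position: [0.5591, -0.0142, 0.1365]
tcp_rot: [3.14, 0.001, 2.421]
ft_force: [4.7, 2.9, -4.1]
gripper_width: 0.104
gripper_force: 29.5
```

```bash
python3 -m jog '0 0 0 .34 .39 .63 0;0 0 0 .34 .39 .63 0;0 0 0 .76 .87 1.16 0;0 0 0 .82 .94 1.06 0;0 0 0 .88 1.01 .95 0;0 0 0 .92 1.06 .83 0;0 0 0 .97 1.12 .70 0;0 0 0 0 0 0 0' 30
```

```text
clock: 4.32
position: [0.6102, 0.0446, 0.1977]
tcp_rot: [3.141, 0.002, 2.422]
ft_force: [-5.4, -3.2, 15.5]
gripper_width: 0.099
gripper_force: 31.2
```

```bash
python3 -m jog '0 0 0 1.0 1.15 .75 0;0 0 0 1.04 1.19 .48 0;0 0 0 1.06 1.22 .30 0;0 0 0 1.07 1.23 .15 0;0 0 0 1.08 1.24 .01 0;0 0 0 .95 1.1 -.12 0;0 0 0 0 0 0 0;0 0 0 0 0 0 0' 30
```

```text
clock: 4.98
position: [0.6713, 0.1153, 0.212]
tcp_rot: [3.141, 0.0, 2.422]
ft_force: [2.5, 1.2, 4.4]
gripper_width: 0.099
gripper_force: 31.5
```

```bash
python3 - <<'E'
from h import *
ims=[]
for c in ['top','side']:
    s=manip.snapshot(c); save(s,c+'1.png')
    for t in ['probe','driver']: print(c,t,[(round(d['p'],2),np.int32(d['bbox'])) for d in manip.search_frame(s,t)])
    x,y=(260,80) if c=='top' else (180,100)
    ims.append(cv2.resize(s['pixels'][y:y+180,x:x+200,::-1],None,fx=2,fy=2))
cv2.imwrite('pics/open1.png',np.hstack(ims))
E
```

```text
top probe []
top driver []
side probe []
side driver [(0.52, array([272, 191, 280, 204], dtype=int32))]
```

View pics/open1.png

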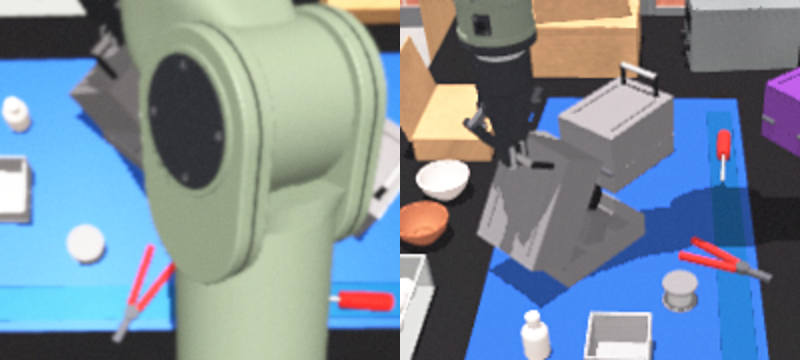

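```bash
python3 -m jog '0 0 0 0 0 0 2.5;0 0 0 0 0 0 2.5;0 0 0 0 0 .3 2.5;0 0 0 0 0 2.5 2.5;0 0 0 0 0 3 2.5;0 0 0 -1.5 -3 1 5;0 0 0 -1.5 -3.5 0 8.5;0 0 0 -1.5 -3.5 0 8.5;0 0 0 -1.5 -3.5 0 8.5;0 0 0 -1.5 -3.5 0 8.5;0 0 0 -1.5 -3.5 -.5 8.5;0 0 .2 -1.5 -3.5 -.5 8.5;0 0 .2 -1.5 -3.5 -.5 8.5;0 0 .2 -1.5 -3.5 -.5 8.5;0 0 0 -1.5 -3.5 0 8.5;0 0 0 -.6 -2 0 8.5;0 0 0 0 0 0 8.5'
```

```text
clock: 6.7
position: [0.5127, -0.2556, 0.2593]
tcp_rot: [-3.139, 0.0, 2.478]
ft_force: [0.7, -0.9, 0.2]
gripper_width: 0.995
gripper_force: 0.0
```

```bash
python3 - <<'E'
from h import *
ims=[]
for c in ['top','side']:
    s=manip.snapshot(c); save(s,c+'2.png'); np.save(c+'2.npy',cloud(s))
    for t in ['probe','driver']: print(c,t,[(round(d['p'],2),np.int32(d['bbox'])) for d in manip.search_frame(s,t)])
    x,y=(280,80) if c=='top' else (210,130)
    ims.append(cv2.resize(s['pixels'][y:y+130,x:x+130,::-1],None,fx=3,fy=3))
cv2.imwrite('pics/open2.png',np.hstack(ims))
E
```

```text
top probe []
top driver [(0.64, array([350, 143, 362, 152], dtype=int32))]
side probe []
side driver [(0.55, array([272, 190, 282, 203], dtype=int32))]
```

View pics/open2.png

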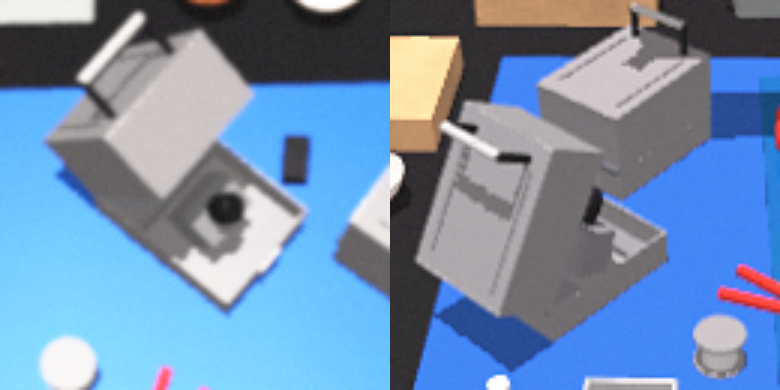

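The L case at top pixel (347,142) holds the round-handled driver, a black disc at (356,147). That makes L case_b, so the probe is in the R case. Opening R now.

```bash
python3 -m jog '0 0 0 0 .4 -2.5 8.5;0 0 0 0 0 -3 8.5;0 0 0 0 0 -3 8.5;0 0 0 0 0 -2.5 8.5;0 0 0 0 0 -1.2 8.5;0 0 0 0 0 0 5;0 0 0 0 0 0 2;0 0 0 0 0 0 0;0 0 0 0 0 0 0;0 0 0 0 0 0 0;0 0 0 0 0 0 0;0 0 0 0 0 0 0;0 0 0 0 0 0 0' 30
```

```text
clock: 8.08
position: [0.5125, -0.2501, 0.1384]
tcp_rot: [-3.135, 0.0, 2.481]
ft_force: [-16.8, -17.9, 16.9]
gripper_width: 0.108
gripper_force: 31.1
```

```bash
python3 -m jog '0 0 0 .32 .41 .63 0;0 0 0 .32 .41 .63 0;0 0 0 .71 .92 1.18 0;0 0 0 .77 .99 1.08 0;0 0 0 .82 1.06 .97 0;0 0 0 .86 1.12 .85 0;0 0 0 .91 1.17 .72 0;0 0 0 0 0 0 0' 30
```

```text
clock: 8.75
position: [0.5637, -0.1836, 0.2]
tcp_rot: [3.14, 0.002, 2.486]
ft_force: [-5.0, -1.6, 14.5]
gripper_width: 0.102
gripper_force: 31.4
```

```bash
python3 -m jog '0 0 0 .94 1.22 .75 0;0 0 0 .97 1.25 .48 0;0 0 0 .99 1.28 .30 0;0 0 0 1.0 1.29 .15 0;0 0 0 1.0 1.3 .01 0;0 0 0 .95 1.2 -.12 0;0 0 0 0 0 0 0;0 0 0 0 0 0 0' 30
```

```text
clock: 9.42
position: [0.6164, -0.1148, 0.212]
tcp_rot: [-3.129, -0.004, 2.481]
ft_force: [-24.8, -18.5, -6.9]
gripper_width: 0.101
gripper_force: 32.5
```

```bash
python3 -m jog '0 0 0 0 0 0 2.5;0 0 0 0 0 0 2.5;0 0 0 0 0 .3 2.5;0 0 0 0 0 2.5 2.5;0 0 0 0 0 3 2.5;0 0 -1 -1 -1 1 3;0 0 -1 -2 -2 0 5;0 0 -1 -2 -2 0 8;0 0 -1 -2 -2 0 8;0 0 -1 -2 -2 0 8;0 0 -1 -2 -2 0 8;0 0 -1 -2 -2 0 8;0 0 -1 -2 -2 0 8;0 0 -1 -2 -2 0 8;0 0 -1 -2 -2 0 8;0 0 -1 -2 -2 0 8;0 0 -1 -2 -2.5 0 8;0 0 -1 -2 -2.5 0 8;0 0 -1 -1 -2.5 0 8;0 0 -1 0 -2 0 8'
```

```text
clock: 11.08
position: [0.3582, -0.4175, 0.2827]
tcp_rot: [3.141, 0.001, 0.906]
ft_force: [-0.1, -0.0, 1.2]
gripper_width: 0.937
gripper_force: 0.0
```

```bash
python3 - <<'E'
from h import *
ims=[]
for c in ['top','side']:
    s=manip.snapshot(c); save(s,c+'3.png'); w=cloud(s); np.save(c+'3.npy',w)
    for t in ['probe','driver']:
        for d in manip.search_frame(s,t):
            b=np.int32(d['bbox']); u,v=(b[:2]+b[2:])//2; print(c,t,round(d['p'],2),b,w[v,u].round(4))
    x,y=(370,90) if c=='top' else (230,90)
    ims.append(cv2.resize(s['pixels'][y:y+130,x:x+130,::-1],None,fx=3,fy=3))
cv2.imwrite('pics/open3.png',np.hstack(ims))
E
```

```text
top probe 0.48 [432 159 452 166] [ 0.5344 -0.2268  0.0949]
side driver 0.72 [241 255 258 282] [0.6308 0.2822 0.0497]
side driver 0.47 [292 166 304 182] [ 0.5168 -0.1987  0.0305]
```

View pics/open3.png

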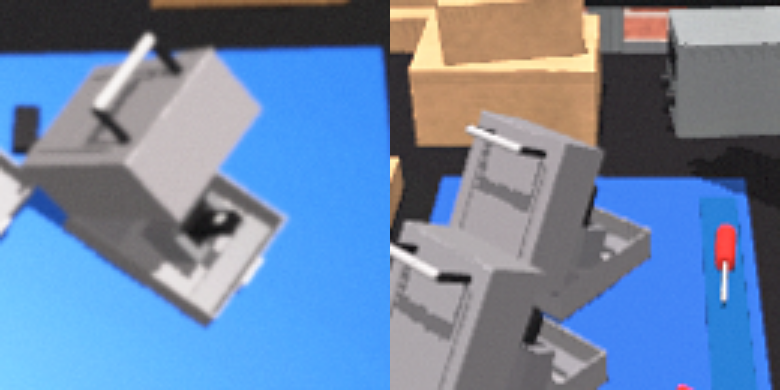

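```bash
python3 - <<'E'
from h import *
w=np.load('top0.npy'); d=w[...,:2]-[.552,-.2]; a=np.radians(52.3); ex=np.array([np.cos(a),np.sin(a)]); ey=np.array([-ex[1],ex[0]])
m=(abs(d@ex)<.095)&(abs(d@ey)<.075)&(w[...,2]>.110)&(w[...,2]<.125); print('hood refit',rect(w[m]))
for c in ['top','side']:
    w=np.load(c+'3.npy'); im=cv2.imread(f'pics/{c}3.png').max(-1)
    d=w[...,:2]-[.552,-.2]; X=d@ex; Y=d@ey; Z=w[...,2]
    m=(im<45)&(abs(X)<.085)&(abs(Y)<.03)&(Z>.05)&(Z<.16)
    v,u=np.nonzero(m); print(c,m.sum())
    for i in np.argsort(Z[m])[::-1][::max(1,m.sum()//25)]: print(u[i],v[i],im[v[i],u[i]],(np.array([X[m][i],Y[m][i],Z[m][i]])*1000).round(1))
E
```

```text
hood refit (array([ 0.5524, -0.2031]), array([170., 126.]), 52.2)
top 90
444 165 34 [-40.2   7.4 109.3]
445 164 37 [-41.    2.5 106.9]
447 162 38 [-42.2  -6.  105.4]
447 163 31 [-43.8  -3.7 105.4]
446 164 35 [-4.330e+01 -1.000e-01  1.047e+02]
448 163 35 [-46.1  -6.2 103.2]
443 165 37 [-38.5   6.2 102.5]
441 165 38 [-34.5   7.2  97.2]
442 167 33 [-40.    8.9  93.7]
439 165 27 [-30.5   7.3  89.4]
440 167 25 [-36.   10.1  88.5]
438 166 24 [-30.2   9.1  83.9]
440 162 39 [-28.3  -5.3  80. ]
439 167 23 [-34.3   7.8  78.8]
437 165 24 [-26.7   5.6  77. ]
438 162 26 [-24.1  -3.8  75.8]
437 164 28 [-25.2   2.5  75.3]
438 168 25 [-34.    9.7  73.3]
436 167 23 [-28.    9.7  71.3]
435 165 23 [-22.5   6.4  70.9]
435 163 33 [-19.4   0.5  68.1]
435 162 38 [-17.8  -2.9  65.8]
435 167 19 [-26.1   9.2  65.7]
432 166 37 [-17.7  11.5  64.9]
434 166 26 [-22.3   7.7  63.7]
434 163 39 [-17.3   0.1  63. ]
434 164 38 [-19.    2.1  61.9]
436 159 44 [-15.3 -14.3  59.9]
436 169 32 [-32.    9.2  57.7]
437 169 41 [-34.3   6.8  55.8]
side 10
298 153 42 [-47.    8.5  99.6]
297 155 42 [-40.4   9.2  94.5]
297 156 40 [-38.2  10.9  92. ]
297 157 39 [-39.8   9.4  86.5]
296 159 39 [-36.8   6.9  78.5]
296 160 19 [-33.7   9.5  76.7]
295 162 36 [-23.3  13.5  74.8]
296 161 25 [-33.1   9.9  72.9]
295 163 28 [-28.2   9.   66.4]
295 164 24 [-28.8   8.4  61.6]
```

The top view shows the probe as the black bar in R, end at about (445,164). In the case frame the end is about (-42, 0, 106) mm, which fits a 25° lean and 47 mm of protrusion. Moving to the pre-grasp pose.

```bash
python3 -m jog '0 0 .07 1.5 1.7 -.5 5;0 0 0 2.1 2.3 -1 5;.55 -.425 0 2.1 2.3 -1.5 5;.55 -.425 0 2.1 2.3 -2 5;.55 -.425 0 2.1 2.3 -2 5;.55 -.425 0 2.1 2.3 -2 5;.55 -.425 0 2.1 2.3 -2 5;.55 -.425 0 1.3 1.4 -2.2 5;0 0 0 0 0 0 5;0 0 0 0 0 0 5'
```

```text
clock: 12.22
position: [0.5139, -0.2461, 0.1496]
tcp_rot: [3.14, -0.436, 0.922]
ft_force: [-0.8, -0.5, -0.5]
gripper_width: 0.584
gripper_force: 0.0
```

```bash
python3 - <<'E'
from h import *
s=manip.state(); r=R.from_euler('xyz',s['tcp_rot']); print(s['position'].round(4), r.as_matrix().round(3).T)
a=np.radians(52.3); ex=np.array([np.cos(a),np.sin(a),0]); u=-np.sin(np.radians(25))*ex+[0,0,np.cos(np.radians(25))]
ey=np.array([-ex[1],ex[0],0]); T=np.array([.525,-.232,.106])
print('u',u.round(3)); tcp=T-.0407*u
d=tcp-s['position']; print('to go cm',d.round(4)*100,'along u',d@u,'ey',d@ey,'perp',d@np.cross(ey,u))
Rt=np.stack([-np.cross(ey,-u)*-1,ey,-u],1); 
Rt=np.stack([np.cross(-ey,-u),-ey,-u],1); print('turn units',(R.from_matrix(Rt)*r.inv()).as_rotvec(degrees=True)/6)
p=manip.snapshot('side'); q=manip.snapshot('top'); 
ims=[cv2.resize(q['pixels'][100:230,370:500,::-1],None,fx=3,fy=3),cv2.resize(p['pixels'][90:220,230:360,::-1],None,fx=3,fy=3)]
cv2.imwrite('pics/pre.png',np.hstack(ims))
E
```

```text
[ 0.5139 -0.2461  0.1496] [[ 0.548  0.722  0.422]
 [ 0.796 -0.605  0.002]
 [ 0.257  0.335 -0.906]]
u [-0.258 -0.334  0.906]
to go cm [ 2.16  2.77 -8.04] along u -0.08773044712264334 ey -0.00016900977783820478 perp -0.0021928290612192383
turn units [ 0.01117386  0.00967129 -0.07639131]
```

View pics/pre.png

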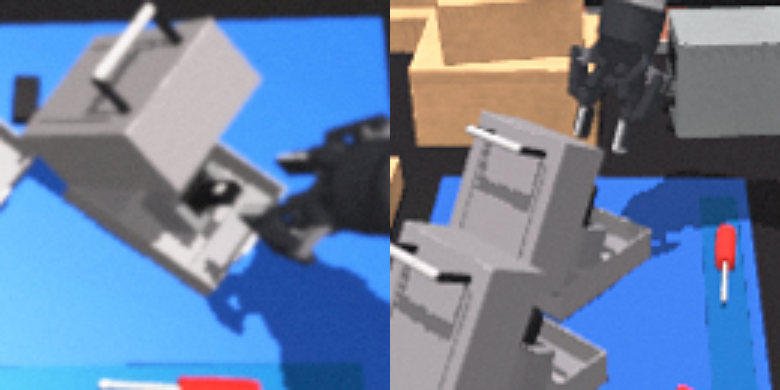

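```bash
python3 - <<'E'
from h import *
s=manip.state(); r=R.from_euler('xyz',s['tcp_rot']).as_matrix(); p=s['position']
for c in ['top','side']:
    q=manip.snapshot(c)
    for o in (.025,-.025): print(c,'tip',proj(q,p+r[:,1]*o-.006*r[:,2]).round(1))
    T=np.array([.525,-.232,.106]); print('T',proj(q,T).round(1),'cam',(-cv2.Rodrigues(np.array(q['rvec'],float))[0].T@np.array(q['tvec'],float).reshape(3)).round(2))
E
```

```text
top tip [[463.3 155.3]]
top tip [[452.5 170.4]]
T [[445.3 164.1]] cam [0.22 0.09 1.14]
side tip [[293.4 134.7]]
side tip [[304.3 138.9]]
T [[295.6 151.5]] cam [0.46 1.01 0.84]
```

Projections of the fingertips match the picture, so I'm descending along the probe axis and closing.

```bash
python3 -m jog '0 0 -.07 .4 .5 -1.5 5;0 0 0 .6 .8 -2.3 5;0 0 0 .6 .77 -2.24 5;0 0 0 .4 .5 -1.5 5;0 0 0 .16 .2 -.5 5;0 0 0 0 0 0 5;0 0 0 0 0 0 3;0 0 0 0 0 0 2;0 0 0 0 0 0 0;0 0 0 0 0 0 0;0 0 0 0 0 0 0;0 0 0 0 0 0 0;0 0 0 0 0 0 0' 60
```

```text
clock: 13.5
position: [0.5362, -0.2188, 0.0697]
tcp_rot: [3.137, -0.437, 0.914]
ft_force: [1.5, -2.7, 3.4]
gripper_width: 0.249
gripper_force: 58.4
```

```bash
python3 -m jog '0 0 0 -.24 .18 0 0;0 0 0 -.24 .18 0 0;0 0 0 .24 -.18 0 0;0 0 0 .22 -.21 .07 0;0 0 0 .22 -.21 .07 0;0 0 0 .24 -.18 0 0;0 0 0 -.24 .18 0 0;0 0 0 -.26 .16 .07 0;0 0 0 -.26 .16 .07 0;0 0 0 -.24 .18 0 0;0 0 0 .24 -.18 0 0;0 0 0 .22 -.21 .07 0;0 0 0 .22 -.21 .07 0;0 0 0 .24 -.18 0 0;0 0 0 -.24 .18 0 0;0 0 0 -.26 .16 .07 0;0 0 0 -.26 .16 .07 0;0 0 0 -.24 .18 0 0' 60
```

```text
clock: 15.0
position: [0.5298, -0.2173, 0.0754]
tcp_rot: [3.136, -0.437, 0.914]
ft_force: [4.4, -2.3, -1.0]
gripper_width: 0.251
gripper_force: 59.6
```

```bash
python3 -m jog '0 0 0 .24 -.18 0 0;0 0 0 .22 -.21 .07 0;0 0 0 .22 -.21 .07 0;0 0 0 .24 -.18 0 0;0 0 0 -.24 .18 0 0;0 0 0 -.26 .16 .07 0;0 0 0 -.26 .16 .07 0;0 0 0 -.24 .18 0 0;0 0 0 .24 -.18 0 0;0 0 0 .22 -.21 .07 0;0 0 0 .22 -.21 .07 0;0 0 0 .24 -.18 0 0;0 0 0 -.24 .18 0 0;0 0 0 -.26 .16 .07 0;0 0 0 -.26 .16 .07 0;0 0 0 -.24 .18 0 0;0 0 0 .24 -.18 0 0;0 0 0 .22 -.21 .07 0;0 0 0 .22 -.21 .07 0;0 0 0 .24 -.18 0 0' 60
```

```text
clock: 16.67
position: [0.5371, -0.2265, 0.082]
tcp_rot: [3.14, -0.437, 0.914]
ft_force: [-4.2, 3.1, -0.6]
gripper_width: 0.246
gripper_force: 60.0
```

```bash
python3 -m jog '0 0 0 -.24 .18 0 0;0 0 0 -.26 .16 .07 0;0 0 0 -.26 .16 .07 0;0 0 0 -.24 .18 0 0;0 0 0 .24 -.18 0 0;0 0 0 .22 -.21 .07 0;0 0 0 .22 -.21 .07 0;0 0 0 .24 -.18 0 0;0 0 0 -.24 .18 0 0;0 0 0 -.26 .16 .07 0;0 0 0 -.26 .16 .07 0;0 0 0 -.24 .18 0 0;0 0 0 .24 -.18 0 0;0 0 0 .22 -.21 .07 0;0 0 0 .22 -.21 .07 0;0 0 0 .24 -.18 0 0;0 0 0 -.24 .18 0 0;0 0 0 -.26 .16 .07 0;0 0 0 -.26 .16 .07 0;0 0 0 -.24 .18 0 0' 60
```

```text
clock: 18.33
position: [0.5258, -0.2223, 0.0894]
tcp_rot: [3.136, -0.437, 0.914]
ft_force: [3.6, -2.5, -0.2]
gripper_width: 0.251
gripper_force: 59.9
```

```bash
python3 -m jog '0 0 0 .24 -.18 0 0;0 0 0 .22 -.21 .07 0;0 0 0 .22 -.21 .07 0;0 0 0 .24 -.18 0 0;0 0 0 -.24 .18 0 0;0 0 0 -.26 .16 .07 0;0 0 0 -.26 .16 .07 0;0 0 0 -.24 .18 0 0;0 0 0 .24 -.18 0 0;0 0 0 .22 -.21 .07 0;0 0 0 .22 -.21 .07 0;0 0 0 .24 -.18 0 0;0 0 0 -.24 .18 0 0;0 0 0 -.26 .16 .07 0;0 0 0 -.26 .16 .07 0;0 0 0 -.24 .18 0 0;0 0 0 .24 -.18 0 0;0 0 0 .22 -.21 .07 0;0 0 0 .22 -.21 .07 0;0 0 0 .24 -.18 0 0' 60
```

```text
clock: 20.0
position: [0.5334, -0.2319, 0.0961]
tcp_rot: [3.139, -0.437, 0.914]
ft_force: [-1.8, 1.7, -0.4]
gripper_width: 0.246
gripper_force: 60.2
```

```bash
python3 -m jog '0 0 0 -.24 .18 0 0;0 0 0 -.26 .16 .07 0;0 0 0 -.26 .16 .07 0;0 0 0 -.24 .18 0 0;0 0 0 .24 -.18 0 0;0 0 0 .22 -.21 .07 0;0 0 0 .22 -.21 .07 0;0 0 0 .24 -.18 0 0;0 0 0 -.24 .18 0 0;0 0 0 -.26 .16 .07 0;0 0 0 -.26 .16 .07 0;0 0 0 -.24 .18 0 0;0 0 0 .24 -.18 0 0;0 0 0 .22 -.21 .07 0;0 0 0 .22 -.21 .07 0;0 0 0 .24 -.18 0 0;0 0 0 -.24 .18 0 0;0 0 0 -.24 .18 0 0;0 0 0 0 0 0 0' 60
```

```text
clock: 21.58
position: [0.5263, -0.2297, 0.1016]
tcp_rot: [3.139, -0.437, 0.914]
ft_force: [-0.8, 1.0, 0.0]
gripper_width: 0.249
gripper_force: 59.9
```

```bash
python3 -m jog '0 0 0 -.05 -.07 .18 0;0 0 0 -.05 -.07 .18 0;0 0 0 -.05 -.07 .18 0;0 0 0 -.05 -.07 .18 0' 60
python3 - <<'E'
from h import *
ims=[]
for c in ['top','side']:
    s=manip.snapshot(c); save(s,c+'4.png')
    x,y=(370,90) if c=='top' else (230,80)
    ims.append(cv2.resize(s['pixels'][y:y+130,x:x+130,::-1],None,fx=3,fy=3))
cv2.imwrite('pics/out.png',np.hstack(ims))
E
```

```text
clock: 21.92
position: [0.5248, -0.2332, 0.1091]
tcp_rot: [3.138, -0.437, 0.914]
ft_force: [0.2, -0.7, -0.5]
gripper_width: 0.249
gripper_force: 59.9
```

View pics/out.png

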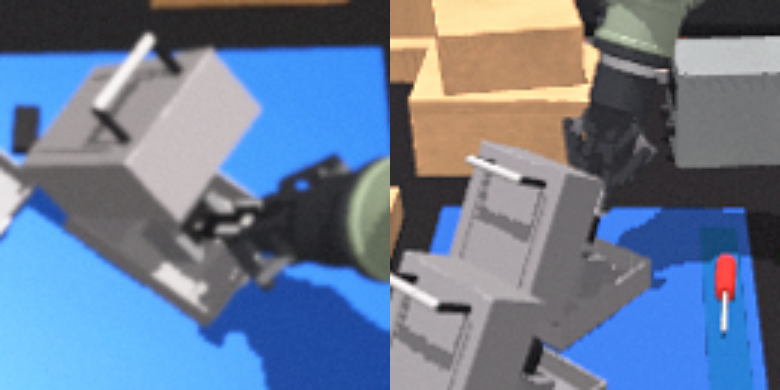

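The probe is coming out freely, with near-zero axial force and the block still in place. Next I draw it clear and carry it round the front of the open hoods.

```bash
python3 -m jog '0 0 0 -.13 -.17 .45 0;0 0 0 -.13 -.17 .45 0;0 0 0 -.26 -.33 .91 0;0 0 0 -.26 -.33 .91 0;0 0 0 -.26 -.33 .91 0;0 0 0 -.26 -.33 .91 0;0 0 0 -.26 -.33 .91 0;0 0 0 -1 0 1 0;0 0 0 -2 0 1 0;0 0 0 -2 0 1 0;0 0 0 -2 .5 1 0;0 0 0 -1.5 1.5 0 0;0 0 0 0 2 0 0;0 0 0 0 2 0 0;0 0 0 0 2 0 0;0 0 0 0 2 0 0;0 0 0 0 2 0 0;0 0 0 0 1.5 0 0;0 0 0 0 .5 0 0;0 0 0 0 0 0 0' 60
```

```text
clock: 23.68
position: [0.4239, -0.1122, 0.2039]
tcp_rot: [3.138, -0.436, 0.916]
ft_force: [0.2, -0.3, -1.2]
gripper_width: 0.248
gripper_force: 59.9
```

```bash
python3 - <<'E'
from h import *
st=manip.state(); r=R.from_euler('xyz',st['tcp_rot']); M=r.as_matrix(); p=st['position']; print(p.round(4))
t=np.radians(14); tz=np.array([0,np.sin(t),-np.cos(t)]); ty=np.array([1,0,0]); Rt=np.stack([np.cross(ty,tz),ty,tz],1)
print('turn units',((R.from_matrix(Rt)*r.inv()).as_rotvec(degrees=True)/6).round(3), 'shift to hover',(np.array([.524,.2629,.0607])-p).round(4)*100)
ims=[]
for c in ['top','side']:
    s=manip.snapshot(c); w=cloud(s)
    im=s['pixels'].max(-1); q=(w-p)@M   # tool frame
    m=(abs(q[...,0])<.025)&(abs(q[...,1])<.025)&(q[...,2]>.004)&(q[...,2]<.09)
    if m.sum(): print(c,m.sum(),'tool z hist',np.histogram(q[m][:,2],bins=np.arange(0,.095,.01))[0],'max',np.sort(q[m][:,2])[-4:].round(4),q[m][:,:2].mean(0).round(4))
    u,v=proj(s,p+.03*M[:,2])[0].astype(int); print(u,v,'tip',proj(s,p+.0543*M[:,2]))
    y0=max(0,v-60);x0=max(0,u-60)
    ims.append(cv2.resize(s['pixels'][y0:y0+120,x0:x0+120,::-1],(390,390)))
cv2.imwrite('pics/held.png',np.hstack(ims))
E
```

```text
[ 0.4239 -0.1122  0.2039]
turn units [-1.757  0.634  6.249] shift to hover [ 10.01  37.51 -14.32]
top 56 tool z hist [ 7 16 20 10  2  1  0  0  0] max [0.0376 0.0412 0.0461 0.0546] [ 0.0005 -0.0008]
403 192 tip [[398.82633337 192.15410098]]
side 89 tool z hist [13 23 25 19  6  3  0  0  0] max [0.0493 0.0507 0.0521 0.0561] [ 0.0001 -0.0032]
322 153 tip [[320.21577649 160.24708016]]
```

View pics/held.png

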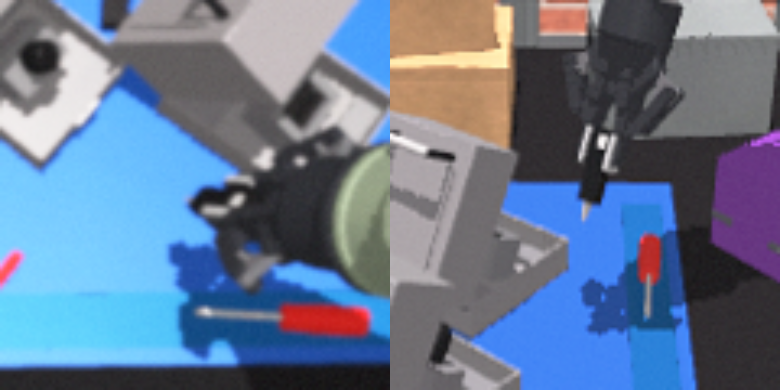

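```bash
python3 -m jog '-.11 .04 .39 0 1 0 0;-.11 .04 .39 0 2 0 0;-.11 .04 .39 0 2.2 0 0;-.11 .04 .39 0 2.2 0 0;-.11 .04 .39 0 2.2 0 0;-.11 .04 .39 0 2.2 0 0;-.11 .04 .39 0 2.2 0 0;-.11 .04 .39 0 2.2 0 0;-.11 .04 .39 0 2.2 0 0;-.11 .04 .39 .5 2.2 0 0;-.11 .04 .39 1 2.2 0 0;-.11 .04 .39 1.3 2.2 0 0;-.11 .04 .39 1.3 2.2 0 0;-.11 .04 .39 1.3 2.2 0 0;-.11 .04 .39 1.3 2.2 0 0;-.11 .04 .39 1.3 2.2 -1 0;0 0 0 1.2 2 -1.5 0;0 0 0 .8 1.5 -1.2 0;0 0 0 0 .6 -.7 0;0 0 0 0 0 0 0' 60
```

```text
clock: 25.45
position: [0.5238, 0.2662, 0.1578]
tcp_rot: [-3.139, -0.243, 1.568]
ft_force: [-0.5, -0.5, -0.1]
gripper_width: 0.248
gripper_force: 60.0
```

```bash
python3 - <<'E'
from h import *
st=manip.state(); r=R.from_euler('xyz',st['tcp_rot']); M=r.as_matrix(); p=st['position']
print('to go cm',((np.array([.524,.2629,.0607])-p)*100).round(2),M[:,2].round(3),M[:,1].round(3))
ims=[]
for c in ['top','side']:
    s=manip.snapshot(c); w=cloud(s)
    tip=p+.0543*M[:,2]; print(c,'tip px',proj(s,tip).round(1),'ground px',proj(s,[tip[0],tip[1],.004]).round(1))
    m=(abs(w[...,0]-.524)<.06)&(abs(w[...,1]-.289)<.06)&(w[...,2]>.054)&(w[...,2]<.068)
    print(m.sum(),rect(w[m]))
    u,v=proj(s,tip)[0].astype(int); y0=max(0,v-60);x0=max(0,u-60)
    ims.append(cv2.resize(s['pixels'][y0:y0+120,x0:x0+120,::-1],(390,390)))
cv2.imwrite('pics/hover.png',np.hstack(ims))
E
```

```text
to go cm [ 0.02 -0.33 -9.71] [-0.002  0.241 -0.971] [ 1.    -0.002 -0.003]
top tip px [[258.1 167.5]] ground px [[264.2 176.9]]
136 (array([0.5239, 0.2878]), array([84., 84.]), 88.9)
side tip px [[288.3 252.6]] ground px [[289.8 278.7]]
280 (array([0.5244, 0.2907]), array([88., 85.]), 88.7)
```

View pics/hover.png

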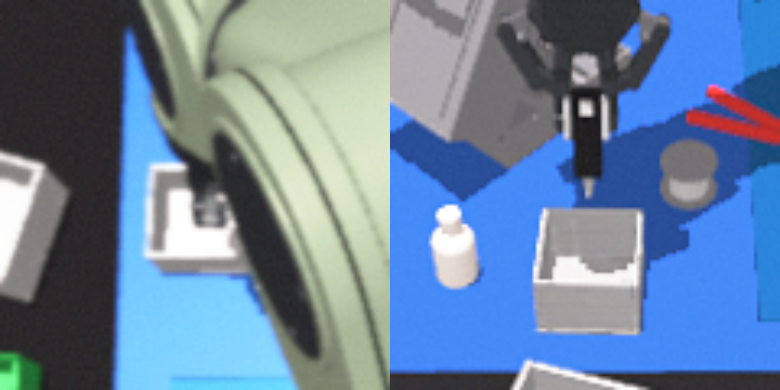

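The side view shows the probe centred over the small grey caddy. Lowering it.

```bash
python3 -m jog '0 0 0 0 -.3 -1 0;0 0 0 0 0 -1.5 0;0 0 0 0 0 -1.5 0;0 0 0 0 0 -1.5 0;0 0 0 0 0 -1.5 0;0 0 0 0 0 -1 0;0 0 0 0 0 -.6 0;0 0 0 0 0 -.4 0;0 0 0 0 0 -.3 0;0 0 0 0 0 -.3 0;0 0 0 0 0 0 0;0 0 0 0 0 0 0'
```

```text
clock: 26.55
position: [0.5244, 0.2632, 0.0637]
tcp_rot: [-3.142, -0.244, 1.568]
ft_force: [-0.0, -1.2, -1.1]
gripper_width: 0.248
gripper_force: 60.0
```

```bash
python3 -m jog '0 0 0 0 0 -.15 0;0 0 0 0 0 -.15 0;0 0 0 0 0 -.1 0;0 0 0 0 0 -.1 0;0 0 0 0 0 0 0;0 0 0 0 0 0 0'
```

```text
clock: 27.05
position: [0.5246, 0.2641, 0.0592]
tcp_rot: [3.141, -0.246, 1.569]
ft_force: [-0.7, 3.9, 13.0]
gripper_width: 0.246
gripper_force: 64.6
```

```bash
python3 -m jog '0 0 0 0 0 .1 0;0 0 0 0 0 0 0;0 0 0 0 0 0 2.3;0 0 0 0 0 0 2.5;0 0 0 0 0 0 2.8;0 0 0 0 0 0 3.2;0 0 0 0 0 0 3.5;0 0 0 0 0 0 3.5;0 0 0 0 0 0 3.5;0 0 0 0 0 0 3.5' 20
```

```text
clock: 27.88
position: [0.525, 0.2641, 0.0597]
tcp_rot: [3.14, -0.246, 1.569]
ft_force: [5.0, 7.2, -1.0]
gripper_width: 0.41
gripper_force: 3.2
```

```bash
python3 -m jog '0 0 0 0 0 .1 3.5;0 0 0 0 0 .2 3.5;0 0 0 0 0 .3 3.8;0 0 0 0 0 .3 3.8;0 0 0 0 0 0 3.8' 20
```

```text
clock: 28.3
position: [0.5245, 0.2631, 0.069]
tcp_rot: [3.141, -0.244, 1.568]
ft_force: [-0.2, 0.5, -0.6]
gripper_width: 0.439
gripper_force: 0.0
```

Free of contact; backing out along the tool axis.

```bash
python3 -m jog '0 0 0 0 -.15 .6 4;0 0 0 0 -.25 1 4.5;0 0 0 0 -.35 1.4 5;0 0 0 0 -.5 2 5;0 0 0 0 -.5 2 5;0 0 0 0 -.5 2 5;0 0 0 -1 -1 2 5;0 0 0 -2 -2 1 5;0 0 0 -2 -2.5 0 5;0 0 0 -1 -2.5 0 5;0 0 0 0 -2.5 0 5;0 0 0 0 -2.5 0 5;0 0 0 0 -2.5 0 5;0 0 0 0 -2.5 0 5;0 0 0 0 0 0 5;0 0 0 0 0 0 5'
```

```text
clock: 29.63
position: [0.4644, 0.0595, 0.189]
tcp_rot: [3.141, -0.244, 1.566]
ft_force: [-1.2, 0.9, 0.3]
gripper_width: 0.584
gripper_force: 0.0
```

```bash
python3 - <<'E'
from h import *
ims=[]
for c in ['top','side']:
    s=manip.snapshot(c)
    u,v=proj(s,[.524,.289,.05])[0].astype(int)
    ims.append(cv2.resize(s['pixels'][v-45:v+45,u-45:u+45,::-1],(390,390)))
    w=cloud(s); im=s['pixels'].max(-1); m=(im<70)&(abs(w[...,0]-.524)<.05)&(abs(w[...,1]-.289)<.06)&(w[...,2]>.004)
    P=w[m]; print(c,m.sum(),P[np.argsort(P[:,2])][::max(1,len(P)//6)].round(3).tolist())
cv2.imwrite('pics/placed.png',np.hstack(ims)); print(manip.state()['ft_force'].round(1),manip.state()['clock'])
E
```

```text
top 51 [[0.512, 0.266, 0.033], [0.512, 0.259, 0.059], [0.514, 0.258, 0.082], [0.514, 0.245, 0.093], [0.525, 0.251, 0.095], [0.521, 0.248, 0.097], [0.53, 0.25, 0.098]]
side 156 [[0.517, 0.273, 0.029], [0.525, 0.274, 0.038], [0.516, 0.27, 0.049], [0.516, 0.266, 0.06], [0.532, 0.261, 0.07], [0.516, 0.258, 0.083]]
[ 0.8  0.4 -0.5] 29.7333
```

View pics/placed.png

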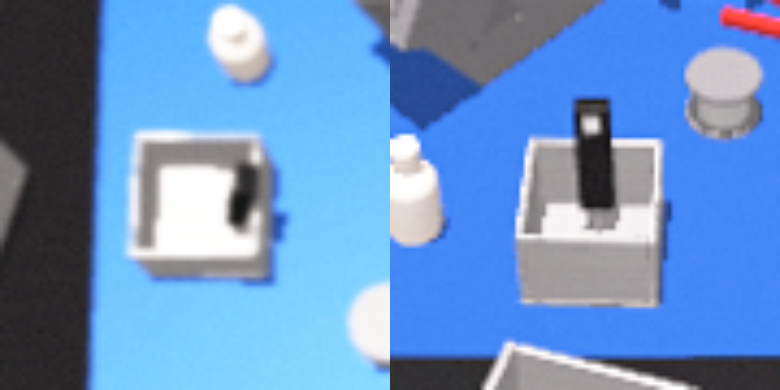

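The probe stands tip-down in the caddy, leaning slightly on the wall, and the arm is clear. Handing in.

```bash
python3 -c "
from rig import manip
print(manip.sign_off())"
```

```text
the job is handed in; nothing more can be done
None
```

I handed the job in at about 30 s on the robot clock, and the sign-off returned no verdict. The probe is tip-down in the small grey caddy, resting lightly against its wall. The driver case is also open with its driver untouched. I didn't measure the block's final seating, but the pull forces stayed low.

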